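# Find the tired spring leaf and open its clamp

## Task

One of the four spring leaves on the brush machine's spring bar has gone soft. Feel them out by gently pressing their free tips down to the stops, never leaning hard on a leaf (under 20 N), with the soft one pressed right to its stop before you touch any lever; then throw only the soft leaf's cam lever fully open, towards the robot. Leave the other levers closed and the other things on the bench where they are.

Things in the scene. Friction and masses are not known exactly. Their poses are not given: they have to be found in the camera images.
- rack: the spring bar: fixed grey base plate 190 x 330 mm, 15 mm thick, with four like bays 70 mm apart along its y; in each a leaf spring, its stop and its clamp. Origin: centre of its underside, on the bench; x points away from the robot, from leaf tips to clamps, y along the row to the robot's left. Clamp blocks: 42 mm wide, x = +10 to +44 mm, top at z = 77 mm
- tip_1 (a point): where to press leaf 1, left-hand end (y = +105 mm): on its top face (z = 49 mm), 8 mm in from the free end, as at rest (fixed to the bar). The level steel leaf, 16 mm wide, 3 mm thick, runs 76 mm from its clamp towards the robot; under the tip is a rubber-faced stop that gives a little, met after about 12 mm
- tip_2 (a point): where to press leaf 2, second from left (y = +35 mm): on its top face (z = 49 mm), 8 mm in from the free end, as at rest (fixed to the bar). The force at the tip grows evenly from nothing on the way down: 9 to 10.5 N when a good leaf meets its stop, about 5 N for the soft one; past the stop it rises far more steeply, 3 N or more per mm
- tip_3 (a point): where to press leaf 3, third from left (y = -35 mm): on its top face (z = 49 mm), 8 mm in from the free end, as at rest (fixed to the bar). A leaf springs back when let go
- tip_4 (a point): where to press leaf 4, right-hand end (y = -105 mm): on its top face (z = 49 mm), 8 mm in from the free end, as at rest (fixed to the bar). Leaf as the others
- knob_1 (a point): knob centre of closed cam lever 1, left-hand end (y = +105 mm), z = 113 mm (point fixed to the bar). Black ball 18 mm across on a round stem 10 mm thick, 55 mm from the pivot, which lies across the bar at bar x = +25, z = 65 mm
- knob_2 (a point): knob centre of closed cam lever 2, second from left (y = +35 mm), z = 113 mm (point fixed to the bar). Closed, the lever leans 0.5 rad back, away from the robot; it swings 1.0 rad towards the robot, over its leaf, to the open end stop
- knob_3 (a point): knob centre of closed cam lever 3, third from left (y = -35 mm), z = 113 mm (point fixed to the bar). It needs about 3 N at the knob, 5 N half-way down the stem, and stays where it is left
- knob_4 (a point): knob centre of closed cam lever 4, right-hand end (y = -105 mm), z = 113 mm (point fixed to the bar). Lever as the others
- leaf_p (a joint): bending of one of the four leaves, rad: 0 at rest, 0.17 at its stop. Which bay this letter is in differs from start to start
- leaf_q (a joint): bending of one of the four leaves, rad: 0 at rest, 0.17 at its stop. Which bay this letter is in differs from start to start
- leaf_r (a joint): bending of one of the four leaves, rad: 0 at rest, 0.17 at its stop. Which bay this letter is in differs from start to start
- leaf_s (a joint): bending of one of the four leaves, rad: 0 at rest, 0.17 at its stop. Which bay this letter is in differs from start to start
- lever_p (a joint): angle of the cam lever in the same bay as the leaf of this letter, rad: 0 closed, 1.0 fully open
- lever_q (a joint): angle of the cam lever in the same bay as the leaf of this letter, rad: 0 closed, 1.0 fully open
- lever_r (a joint): angle of the cam lever in the same bay as the leaf of this letter, rad: 0 closed, 1.0 fully open
- lever_s (a joint): angle of the cam lever in the same bay as the leaf of this letter, rad: 0 closed, 1.0 fully open
- nut: bystander: brass thumb nut, 20 mm across, 14 mm tall, standing on the base plate between two leaves; origin under its centre
- oiler: bystander: small white bottle, 48 mm across, 110 mm tall, beside the bar; origin under its centre
- brush: bystander: wooden brush back, 150 x 40 mm, 26 mm high, beside the bar; origin under its centre
- ferrule: bystander: copper brush ferrule, 18 mm across, 22 mm tall, standing on the base plate between two leaves; origin under its centre
- driver: bystander: screwdriver lying at the right of the bar, about 200 mm long; origin under it, near its middle
- comb: bystander: flat wooden comb 160 mm long lying behind the bar; origin under its back
- block: bystander: wooden block 50 x 90 x 35 mm behind the bar; origin under its centre

How it is judged:
On the way, in this order (a step that is already met when the one before it is completed fails the run):
1. the soft leaf is pressed to its stop and held a moment, all levers still closed (value of joint leaf_q above 0.158 rad and value of joint each of lever_p, lever_r, lever_s, lever_q below 0.15 rad), for 0.1 s.
2. the soft leaf's cam lever is thrown open (value of joint lever_q above 0.9 rad), for 0.1 s.
At the end, for the whole second after the job is handed in: The soft leaf's lever is open (past 0.9 of 1.0 rad) and still, the other three levers are closed (under 0.15 rad), all four leaves are back up (under 0.03 rad), and no bystander is more than 30 mm from where it began (value of joint lever_q above 0.9 rad and value of joint each of lever_p, lever_r, lever_s below 0.15 rad and value of joint each of leaf_p, leaf_q, leaf_r, leaf_s below 0.03 rad and velocity of joint lever_q below 0.1 rad/s and distance of each of nut, oiler, brush, ferrule, driver, comb, block from where it was at the start of the episode below 0.03 m); the robot touches nothing.
It fails at once if a leaf is leaned on with 20 N or more (contact force between anything else and leaf_p above 20 N or contact force between anything else and leaf_q above 20 N or contact force between anything else and leaf_r above 20 N or contact force between anything else and leaf_s above 20 N).
It fails at once if the lever of a good leaf is moved (value of joint any of lever_p, lever_r, lever_s above 0.3 rad).
It fails at once if a bystander is pushed more than 30 mm (distance of any of nut, oiler, brush, ferrule, driver, comb, block from where it was at the start of the episode above 0.03 m).
It also fails if it takes over 66 s, if anything falls off the work surface, if the arm or the gripper's body presses on something with over 40 N, if the wrist force passes 120 N, or if a joint passes its speed limit or range.

## Robot

A 7-joint arm with a two-finger parallel gripper is mounted at the origin on the work surface. World frame = base frame: x ahead of the robot, y to its left, z up, the work surface at z = 0. Lengths are in m, angles in rad, forces in N, time in s.
With the tool pointing down it reaches from about 0.425 to 0.925 m from the base axis. Payload 6.8 kg.
Tool frame: the origin (TCP) lies on the centre line of the jaws, within the pads' length; the fingertips stand 8 mm ahead of it and the grasp point (between the pads) lies 11 mm behind it (bot.tips_ahead is the distance from the TCP to the fingertips, in m); z points along the fingers, y is the line along which they close (so a half turn about z gives the same grasp; the last joint's range is limited). The gripper opens to 85 mm and grips with 20 to 120 N. Pads are 22 mm wide; open, the fingers measure 114 mm over their backs; the gripper's body (76 mm by 85 mm) begins 54 mm behind the grasp point. The pads swing forward as they close: fully open they stand 13 mm farther back than shut.
Start: joints at [-1.347, 0.477, 0.022, 1.555, -0.011, 1.109, -0.083], TCP at [0.22, 0.638, 0.202] pointing down, gripper open.
Joint ranges: [-2.96, 2.96], [-0.34, 2.1], [-1.41, 1.46], [0.24, 2.44], [-1.37, 4.51], [0.17, 1.92], [-2.96, 2.96]. Speed limits (rad/s): [2.39, 2.39, 3.14, 3.14, 3.14, 3.14, 3.14].

## Interface

Orientations are given as a unit quaternion [w, x, y, z].
In Python, from station import bot gives the robot as it stands.
- The arm moves only by the tool send_rows, never from a script. Its argument "deltas" is text: rows parted by semicolons, each of 4 numbers parted by spaces: the shift along the tool's x, y, z in m, then the turn about the tool's z in degrees. In form: x y z spin; .... A call has 1 to 5 rows; each row is the pose to reach, as a shift and turn from the pose commanded when the call began, along the tool's axes at that moment; what a row does not reach only later rows make up. A row lasts 1/10 s, in which the tool goes at most 50 mm and 8.59 degrees, less where a joint would pass 70% of its speed; a pose out of reach is approached as far as the arm can. A call with a gripper value outside its range is refused whole. "claw" is the opening, from 0 (shut) to 1 (fully open), set as the call begins (left out, the last holds). The fingers move at their own pace and stop on an object; "force" is the grip in N (left out, the last holds). Time passes only in rows, so rows that repeat a pose let the fingers close. It gives the time, the measured TCP pose, the force, the opening and the grip force at its end, in the units of the state.
- bot.get_obs(): the state, without advancing time (a new reading comes with each control period).
- bot.read_camera(name): name is "scene" or "top" or "wrist"; returns a dict with "img" (420x560x3 uint8, red, green, blue), "depth" (420x560 float32, m along the optical axis (not along the pixel's ray), 0 where there is no reading), "fx", "fy", "cx", "cy" (pixels), "camera_from_world" (4x4, takes a point from world to camera coordinates). Camera axes: x right, y up, looking along -z (the intrinsics and any distortion apply to the point x, -y, -z); pixel columns grow to the right and rows downward; lengths in m; the calibration is good to about 2 mm. A picture is of the moment at which its call begins.
- bot.hand_in(): hands the job in; it is judged then, once.
Trained networks look in a picture, given as the dict that the camera call returned (one of the last four; its "shot" number tells which), for a name from the list of things; names that differ only in an ending like _2 or _b are one class to them, and where a whole thing is asked for, a point or a joint stands for the part that bears it (a point fixed in the world has none). Each returns a list of dicts, best first, with "confidence" (0 to 1); they miss things now and then, are a little off and sometimes report something else, mostly with a low value. They report only what shows in the picture. A call takes as long as a camera call.
- bot.masks_of(picture, query): "mask" (420x560 bool, what is visible of it).
- bot.landmark_of(picture, query): "xyz" ([x, y, z] in m, in world coordinates, good to about 4 mm: a listed point, or the origin of a listed thing).
The state is a dict: "t": time; "q": joint angles; "joint_vel": joint speeds; "joint_torque": joint torques, N m; "eef_pos": TCP position; "tool_rot": TCP orientation; "contact_force": force on the tool from outside, world axes, zero at the start; "torque": the same for the moment, N m; "gripper_width": opening from 0.0 (shut) to 1.0 (fully open); "grasp_force": force on a finger pad.
Only numpy, scipy, OpenCV 4.12 (cv2) and the standard library are available. Lean on these libraries where they do the work, as an engineer would, in place of code of your own. Each camera call takes 0.05 s, during which the arm holds its last target. There are 200 camera calls.

## Working session

There is one attempt and no reset: what is moved stays moved. The work goes in short steps, Python scripts to look and compute and a tool call to move; the robot and the scene stay as the last step left them, time stands still between calls to the robot, and variables do not carry over. Pictures are saved under pics/ and viewed, at most 10 in all, crops included, and the job is handed in when it is done.

Besides the shell and the picture viewer there is one more tool, called as name(argument=value, ...), one argument or row to a line, values as JSON. send_rows: Moves the arm, as the interface text tells. Its arguments: {"type":"object","properties":{"deltas":{"type":"string"},"claw":{"type":"number"},"force":{"type":"number"}},"required":["deltas"]}

```bash
mkdir -p pics; cat > h.py <<'E'
import numpy as np, cv2
from station import bot
E
python3 - <<'E'
from h import *
o=bot.get_obs(); print(o['t'],o['eef_pos'],o['tool_rot'],o['contact_force'],o['gripper_width'],bot.tips_ahead)
ims=[]
for c in ['scene','top']:
    p=bot.read_camera(c); cv2.imwrite(f'pics/{c}.png',p['img'][:,:,::-1])
    for q in ['rack','tip_1','knob_1','nut','ferrule','oiler','brush','driver']:
        print(c,q,[(np.round(r['xyz'],4).tolist(),round(r['confidence'],2)) for r in bot.landmark_of(p,q)][:6])
E
```

```text
0.0 [0.21969306 0.63752059 0.20067723] [-7.39133289e-05  1.65147676e-01  9.86268369e-01 -9.71436434e-04] [0.01247917 0.49289236 0.14848939] 1.0014274503927574 0.008
scene rack [([0.5531, 0.0147, -0.0028], 0.79)]
scene tip_1 [([0.4932, -0.0203, 0.0495], 0.98), ([0.5034, -0.0968, 0.049], 0.91), ([0.4887, 0.0463, 0.0458], 0.9), ([0.4887, 0.1168, 0.048], 0.7), ([0.614, -0.2109, 0.0035], 0.2)]
scene knob_1 [([0.608, -0.0885, 0.1114], 0.74), ([0.602, -0.0146, 0.1143], 0.66), ([0.5983, 0.0558, 0.1127], 0.62), ([0.5523, 0.0182, -0.0001], 0.62), ([0.596, 0.12, 0.109], 0.58)]
scene nut [([0.5153, 0.0092, 0.0137], 0.37)]
scene ferrule [([0.4974, 0.084, 0.0157], 0.58)]
scene oiler [([0.6128, -0.2109, 0.005], 0.7)]
scene brush [([0.5428, 0.2443, 0.0052], 0.71), ([0.4977, 0.0863, 0.0121], 0.25)]
scene driver [([0.6206, -0.2831, 0.0048], 0.68), ([0.4913, 0.0453, 0.0499], 0.37)]
top rack [([0.5474, 0.0143, -0.0019], 0.6)]
top tip_1 [([0.4847, 0.1084, 0.0498], 0.83), ([0.4985, -0.0223, 0.0503], 0.8), ([0.4984, -0.0931, 0.0474], 0.69), ([0.4912, 0.0477, 0.0424], 0.67)]
top knob_1 [([0.611, -0.0861, 0.1176], 0.75), ([0.5991, -0.0143, 0.1128], 0.72), ([0.5975, 0.0528, 0.1113], 0.7), ([0.5957, 0.1227, 0.1149], 0.57), ([0.6184, -0.2851, 0.0003], 0.48)]
top nut [([0.5137, 0.0117, 0.0137], 0.52)]
top ferrule [([0.5006, 0.0839, 0.0153], 0.54)]
top oiler [([0.6099, -0.2067, 0.0011], 0.55)]
top brush [([0.5388, 0.2487, -0.0013], 0.59)]
top driver []
```

View pics/top.png

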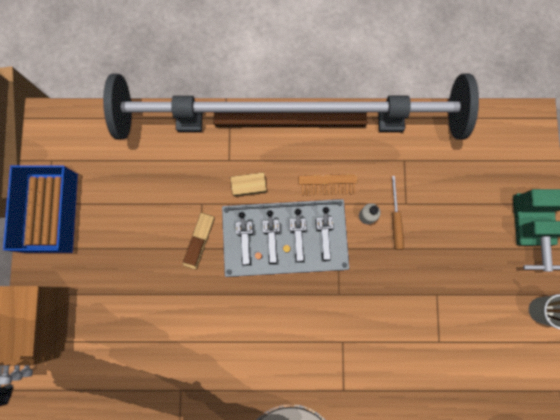

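View pics/scene.png

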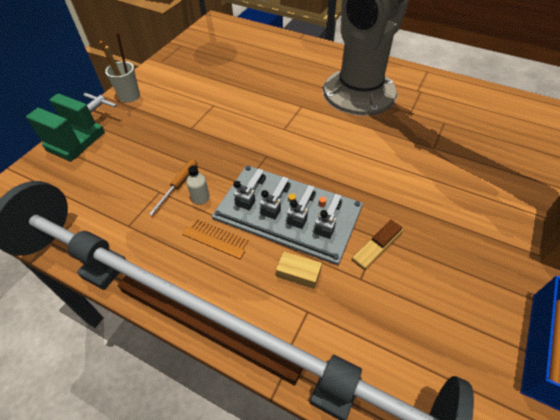

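```bash
cat >> h.py <<'E'
from scipy.spatial.transform import Rotation as Ro
T=np.array([[.4932,-.0203],[.5034,-.0968],[.4887,.0463],[.4887,.1168],[.4847,.1084],[.4985,-.0223],[.4984,-.0931],[.4912,.0477]])
K=np.array([[.608,-.0885],[.602,-.0146],[.5983,.0558],[.596,.12],[.611,-.0861],[.5991,-.0143],[.5975,.0528],[.5957,.1227]])
ys=np.array([.105,.035,-.035,-.105])
def loc(P,x):
    return [[x,ys[np.argmin(abs(ys-(p[1]-.013)))]] for p in P]
W=np.r_[T,K]; L=np.array(loc(T,-.058)+loc(K,.0514))
a,b=W.mean(0),L.mean(0)
H=(L-b).T@(W-a); yaw=np.arctan2(H[0,1]-H[1,0],H[0,0]+H[1,1])
Rz=np.array([[np.cos(yaw),-np.sin(yaw)],[np.sin(yaw),np.cos(yaw)]]); org=a-Rz@b
def w(x,y): return Rz@np.array([x,y])+org
def go(x,y,z):
    "shift in tool axes mm to put TCP at rack x,y and height z; spin needed deg"
    o=bot.get_obs(); q=o['tool_rot']; R=Ro.from_quat([q[1],q[2],q[3],q[0]]).as_matrix()
    d=np.r_[w(x,y),z]-o['eef_pos']; ty=np.arctan2(R[1,1],R[0,1])
    return np.round(R.T@d*1000,1), round(np.degrees((ty-np.pi/2-yaw)),2)
def st():
    o=bot.get_obs(); print(round(o['t'],2),np.round(o['eef_pos'],4),'rack',np.round(Rz.T@(o['eef_pos'][:2]-org),4),'F',np.round(o['contact_force'],2),o['gripper_width'])
E
python3 - <<'E'
from h import *
print(yaw,org,np.abs((Rz@L.T).T+org-W).max(0)); st()
for p in bot.get_obs()['q'],: print(p)
for y in ys: print(y,w(-.058,y),go(-.058,y,.12))
E
```

```text
0.06783775303123576 [0.55044241 0.01487994] [0.00499669 0.00730686]
0.9 [0.2199 0.6382 0.2017] rack [-0.2875  0.6443] F [ 0.68 -0.17 -0.28] 0.999068761836178
[-1.34711594  0.47696195  0.02242991  1.555378   -0.01146118  1.10931805
 -0.08309916]
0.105 [0.48545831 0.11570686] (array([-421.3, -407.5,   81.7]), np.float64(-22.9))
0.035 [0.49020331 0.04586787] (array([-448.5, -472. ,   81.7]), np.float64(-22.9))
-0.035 [ 0.49494832 -0.02397113] (array([-475.8, -536.5,   81.7]), np.float64(-22.9))
-0.105 [ 0.49969332 -0.09381012] (array([-503. , -600.9,   81.7]), np.float64(-22.9))
```

send_rows(
  deltas="-30 -29 0 0",
  claw=-1,
)

```text
out of range
```

send_rows(
  deltas="-0.028 -0.027 0 0; -0.06 -0.058 0 0; -0.092 -0.089 0 0; -0.124 -0.12 0 0; -0.156 -0.151 0 0",
  claw=0,
)

```text
t: 1.4
eef_pos: [0.3189, 0.443, 0.2019]
tool_rot: [0.0, 0.165, 0.986, 0.0]
contact_force: [0.6, 1.3, 0.6]
gripper_width: 0.145
grasp_force: 0.0
```

send_rows(
  deltas="-0.032 -0.031 0 0; -0.064 -0.062 0 0; -0.096 -0.093 0 0; -0.128 -0.124 0.02 0; -0.16 -0.155 0.03 0",
)

```text
t: 1.9
eef_pos: [0.4193, 0.2442, 0.1713]
tool_rot: [0.0, 0.165, 0.986, 0.0]
contact_force: [0.5, -0.2, -0.5]
gripper_width: -0.0
grasp_force: 0.0
```

send_rows(
  deltas="-0.03 -0.03 0 -7; -0.06 -0.06 0 -14; -0.09 -0.09 0 -20; -0.105 -0.101 0 -22.9; -0.105 -0.101 0 -22.9",
)

```text
t: 2.4
eef_pos: [0.4869, 0.113, 0.172]
tool_rot: [0.001, -0.031, 1.0, -0.0]
contact_force: [-0.3, 0.1, 0.3]
gripper_width: -0.001
grasp_force: 0.0
```

```bash
python3 - <<'E'
from h import *
st();print(go(-.058,.105,.10))
p=bot.read_camera('wrist'); cv2.imwrite('pics/w1.png',p['img'][:,:,::-1])
for q in ['tip_1','knob_1']:
  for r in bot.landmark_of(p,q): print(q,np.round(r['xyz'],4),'rack',np.round(Rz.T@(np.array(r['xyz'][:2])-org),4),r['confidence'])
E
```

```text
2.4 [0.4869 0.113  0.172 ] rack [-0.0567  0.1022] F [-0.34  0.1   0.28] -0.0011789148679586874
(array([ 1.4,  2.8, 72. ]), np.float64(-0.29))
tip_1 [0.4838 0.1152 0.0472] rack [-0.0597  0.1046] 0.76
tip_1 [ 0.4998 -0.024   0.0486] rack [-0.0532 -0.0354] 0.66
tip_1 [0.4891 0.0452 0.0507] rack [-0.0591  0.0344] 0.65
```

View pics/w1.png

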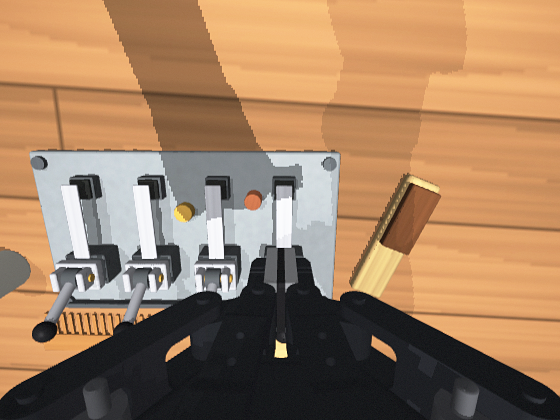

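send_rows(
  deltas="0.0015 0.003 0.03 -0.3; 0.0015 0.003 0.06 -0.3; 0.0015 0.003 0.085 -0.3; 0.0015 0.003 0.1 -0.3; 0.0015 0.003 0.105 -0.3",
)

```text
t: 3.05
eef_pos: [0.4818, 0.1205, 0.0652]
tool_rot: [-0.002, -0.038, 0.999, -0.0]
contact_force: [0.2, 0.3, 0.5]
gripper_width: -0.004
grasp_force: 0.0
```

send_rows(
  deltas="0 0 0.003 0; 0 0 0.006 0; 0 0 0.009 0; 0 0 0.009 0; 0 0 0.009 0",
)

```text
t: 3.55
eef_pos: [0.4838, 0.1192, 0.058]
tool_rot: [0.0, -0.036, 0.999, 0.0]
contact_force: [0.8, -0.3, 0.3]
gripper_width: 0.0
grasp_force: 0.0
```

send_rows(
  deltas="0 0 0.001 0; 0 0 0.002 0; 0 0 0.003 0; 0 0 0.003 0; 0 0 0.003 0",
)

```text
t: 4.05
eef_pos: [0.4836, 0.1191, 0.0546]
tool_rot: [-0.0, -0.037, 0.999, -0.0]
contact_force: [-0.2, 0.3, -0.1]
gripper_width: -0.002
grasp_force: 0.0
```

send_rows(
  deltas="-0.002 -0.0035 0 0; -0.002 -0.0035 0.002 0; -0.002 -0.0035 0.003 0; -0.002 -0.0035 0.003 0",
)

```text
t: 4.45
eef_pos: [0.4857, 0.1157, 0.0515]
tool_rot: [-0.0, -0.036, 0.999, -0.0]
contact_force: [0.3, 0.2, -0.8]
gripper_width: 0.001
grasp_force: 0.0
```

send_rows(
  deltas="0 0 0.001 0; 0 0 0.002 0; 0 0 0.003 0; 0 0 0.003 0; 0 0 0.003 0",
)

```text
t: 4.95
eef_pos: [0.4858, 0.1158, 0.0487]
tool_rot: [-0.0, -0.037, 0.999, -0.0]
contact_force: [-0.0, 0.3, 0.0]
gripper_width: -0.003
grasp_force: 0.0
```

```bash
python3 -c "
from h import *
st()
for c in ['scene','top','scene']: bot.read_camera(c); st()
p=bot.read_camera('wrist'); cv2.imwrite('pics/w2.png',p['img'][:,:,::-1])"
```

```text
4.95 [0.4858 0.1158 0.0487] rack [-0.0576  0.1051] F [-0.03  0.28  0.  ] -0.0031353935019167688
5.0 [0.4859 0.1158 0.0487] rack [-0.0576  0.1051] F [-0.37  0.37 -0.25] 0.002209541431134875
5.05 [0.4859 0.1158 0.0487] rack [-0.0575  0.1051] F [ 0.52 -0.1  -0.01] -0.0018810439803985364
5.1 [0.4859 0.1158 0.0487] rack [-0.0575  0.1051] F [-0.41  0.39 -0.3 ] 0.0005290514341362568
```

View pics/w2.png

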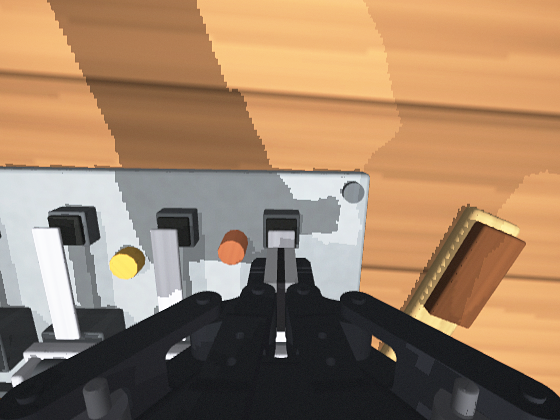

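send_rows(
  deltas="0 0 0.001 0; 0 0 0.002 0; 0 0 0.002 0; 0 0 0.002 0; 0 0 0.002 0",
)

```text
t: 5.65
eef_pos: [0.4859, 0.1158, 0.0467]
tool_rot: [0.0, -0.037, 0.999, 0.0]
contact_force: [0.6, -1.0, -0.7]
gripper_width: 0.002
grasp_force: 0.0
```

send_rows(
  deltas="0 0 0.001 0; 0 0 0.002 0; 0 0 0.002 0; 0 0 0.002 0; 0 0 0.002 0",
)

```text
t: 6.15
eef_pos: [0.4859, 0.1158, 0.0447]
tool_rot: [0.0, -0.037, 0.999, 0.0]
contact_force: [-0.7, -0.3, -0.7]
gripper_width: 0.0
grasp_force: 0.0
```

```bash
python3 -c "
from h import *
st()
p=bot.read_camera('wrist'); st()
Z=p['depth'];C=np.linalg.inv(p['camera_from_world'])
for u,v in [(281,235),(281,245),(281,252),(270,275),(292,275),(281,265),(60,240),(165,240)]:
  z=Z[v,u]; print(u,v,np.round((C@[ (u-p['cx'])/p['fx']*z,-(v-p['cy'])/p['fy']*z,-z,1])[:3],4))"
```

```text
6.15 [0.4859 0.1158 0.0447] rack [-0.0576  0.1051] F [-0.66 -0.26 -0.68] 5.6383587827469906e-05
6.2 [0.4859 0.1158 0.0447] rack [-0.0575  0.1051] F [0.18 0.41 0.62] 0.000481945602184528
281 235 [0.48   0.1158 0.0486]
281 245 [0.486  0.1162 0.0491]
281 252 [0.4751 0.1154 0.0832]
270 275 [0.4747 0.111  0.1068]
292 275 [0.4743 0.1197 0.1063]
281 265 [0.4754 0.1154 0.096 ]
60 240 [ 0.4994 -0.0235  0.0337]
165 240 [0.4879 0.0487 0.0491]
```

```bash
python3 -c "
from h import *
p=bot.read_camera('wrist')
Z=p['depth'];C=np.linalg.inv(p['camera_from_world']);print(C[:3,3])
for u in (262,272,281,290,300):
 for v in range(244,262,3):
  z=Z[v,u]; print(u,v,np.round((C@[ (u-p['cx'])/p['fx']*z,-(v-p['cy'])/p['fy']*z,-z,1])[:3],4))
p=bot.read_camera('scene'); cv2.imwrite('pics/s2.png',cv2.resize(p['img'][100:280,200:440,::-1],None,fx=3.3,fy=3.3,interpolation=cv2.INTER_CUBIC))"
```

```text
[0.41485028 0.11076462 0.2171193 ]
262 244 [0.5007 0.104  0.015 ]
262 247 [0.5029 0.1041 0.0152]
262 250 [0.5047 0.1043 0.0162]
262 253 [0.5066 0.1044 0.017 ]
262 256 [0.5095 0.1045 0.0158]
262 259 [0.4795 0.1067 0.0829]
272 244 [0.4859 0.1109 0.0489]
272 247 [0.4878 0.1111 0.0488]
272 250 [0.4753 0.1111 0.0812]
272 253 [0.4749 0.1112 0.0855]
272 256 [0.4756 0.1113 0.0871]
272 259 [0.4751 0.1114 0.0914]
281 244 [0.4853 0.1162 0.0495]
281 247 [0.4873 0.1163 0.0491]
281 250 [0.4748 0.1154 0.0817]
281 253 [0.4749 0.1154 0.0848]
281 256 [0.4745 0.1153 0.0888]
281 259 [0.4747 0.1153 0.0917]
290 244 [0.4852 0.1214 0.0488]
290 247 [0.487  0.1216 0.0488]
290 250 [0.4747 0.1197 0.081 ]
290 253 [0.4746 0.1195 0.0849]
290 256 [0.4741 0.1194 0.0892]
290 259 [0.4748 0.1194 0.0908]
300 244 [0.4988 0.1306 0.015 ]
300 247 [0.5008 0.1308 0.0154]
300 250 [0.5028 0.1309 0.0162]
300 253 [0.5055 0.1312 0.0153]
300 256 [0.508  0.1314 0.0149]
300 259 [0.4781 0.1246 0.0831]
```

View pics/s2.png

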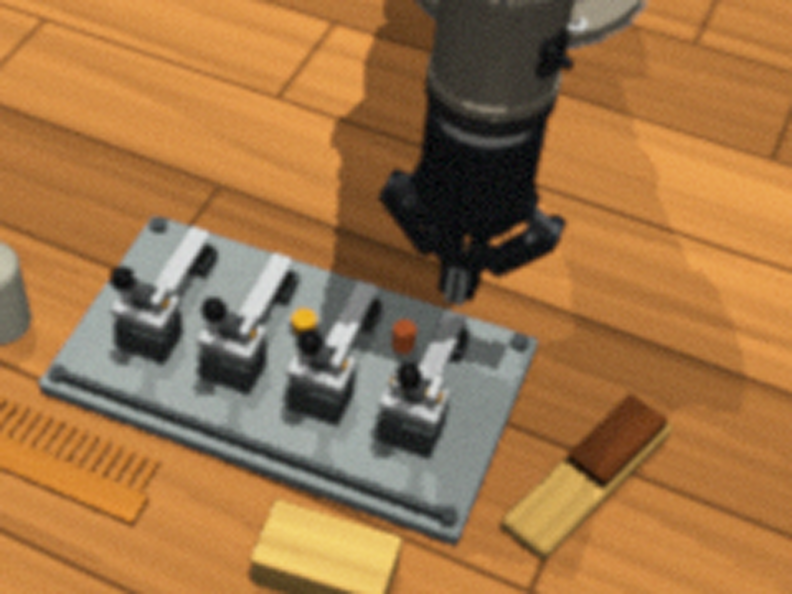

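The camera shows the leaf unbent (z≈0.049). The fingertips are at z≈0.081, about 43 mm higher than the reported TCP implies, while x and y agree. I'll trust the picture and approach by force.

send_rows(
  deltas="0 0 0.006 0; 0 0 0.012 0; 0 0 0.018 0; 0 0 0.022 0; 0 0 0.022 0",
)

```text
t: 6.8
eef_pos: [0.4853, 0.1156, 0.0219]
tool_rot: [-0.001, -0.037, 0.999, -0.0]
contact_force: [-0.4, -0.0, 0.2]
gripper_width: -0.001
grasp_force: 0.0
```

```bash
cat >> h.py <<'E'
def look():
    p=bot.read_camera('wrist'); Z=p['depth'];C=np.linalg.inv(p['camera_from_world'])
    v,u=np.mgrid[0:420,0:560]; 
    P=np.stack([(u-p['cx'])/p['fx']*Z,-(v-p['cy'])/p['fy']*Z,-Z,np.ones_like(Z)],-1)@C.T
    return p,P[...,:3]
E
python3 -c "
from h import *
st(); p,P=look(); st()
for v in range(225,262,3): print(v,np.round(P[v,281],4))"
```

```text
6.8 [0.4853 0.1156 0.0219] rack [-0.0582  0.1049] F [-0.38 -0.01  0.17] -0.0008176689729270404
6.85 [0.4856 0.1157 0.0222] rack [-0.0579  0.1049] F [-0.27 -0.43  0.76] 0.0019376663590634558
225 [0.4751 0.1153 0.0205]
228 [0.4751 0.1153 0.0256]
231 [0.4759 0.1153 0.0285]
234 [0.4774 0.1154 0.0295]
237 [0.4781 0.1155 0.0321]
240 [0.4796 0.1156 0.0329]
243 [0.4145 0.1106 0.1944]
246 [0.4837 0.1159 0.0318]
249 [0.4746 0.1152 0.0569]
252 [0.4747 0.1152 0.06  ]
255 [0.4746 0.1152 0.0636]
258 [0.4746 0.1152 0.0668]
261 [0.4746 0.1152 0.0698]
```

```bash
python3 -c "
from h import *
p,P=look(); cv2.imwrite('pics/w3.png',p['img'][:,:,::-1])
for u in (60,100,140,165,200,235,325): print(u,[np.round(P[v,u],3).tolist() for v in (160,200,220,240)])
for v in (215,219,222,235,241,242,243,244,245): print(v,np.round(P[v,275],4),p['depth'][v,275])"
```

```text
60 [[0.45, -0.026, -0.001], [0.471, -0.018, 0.015], [0.483, -0.018, 0.017], [0.491, -0.011, 0.029]]
100 [[0.448, -0.0, 0.0], [0.47, 0.006, 0.015], [0.482, 0.005, 0.015], [0.495, 0.004, 0.016]]
140 [[0.446, 0.025, 0.001], [0.468, 0.03, 0.015], [0.48, 0.03, 0.015], [0.486, 0.036, 0.032]]
165 [[0.445, 0.04, -0.0], [0.415, 0.111, 0.195], [0.479, 0.045, 0.015], [0.485, 0.051, 0.033]]
200 [[0.444, 0.062, -0.002], [0.465, 0.066, 0.015], [0.478, 0.066, 0.015], [0.491, 0.066, 0.015]]
235 [[0.442, 0.084, -0.001], [0.464, 0.087, 0.015], [0.476, 0.087, 0.015], [0.49, 0.088, 0.015]]
325 [[0.438, 0.14, -0.0], [0.46, 0.141, 0.014], [0.472, 0.142, 0.016], [0.485, 0.143, 0.015]]
215 [0.471  0.1114 0.016 ] 0.18726042
219 [0.4736 0.1115 0.0157] 0.18835151
222 [0.4753 0.1117 0.0164] 0.18812214
235 [0.4774 0.1121 0.0327] 0.17305584
241 [0.481  0.1123 0.0326] 0.17415942
242 [0.4814 0.1124 0.0332] 0.17372626
243 [0.4824 0.1124 0.0323] 0.17487872
244 [0.4831 0.1125 0.032 ] 0.17530489
245 [0.4832 0.1125 0.0332] 0.17423174
```

View pics/w3.png

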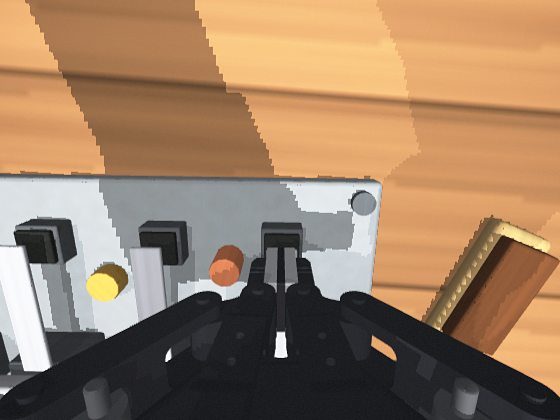

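The wrist view shows rubber stop 1 at (281,238), z≈0.033, with the fingertips just above the leaf. They need about 7 mm more.

send_rows(
  deltas="0 0 0.002 0; 0 0 0.004 0; 0 0 0.006 0; 0 0 0.006 0; 0 0 0.006 0",
)

```text
t: 7.4
eef_pos: [0.4861, 0.1159, 0.0168]
tool_rot: [0.0, -0.037, 0.999, 0.0]
contact_force: [0.0, -0.5, 1.5]
gripper_width: -0.001
grasp_force: 1.0
```

send_rows(
  deltas="0 0 0.001 0; 0 0 0.002 0; 0 0 0.002 0; 0 0 0.002 0",
)

```text
t: 7.8
eef_pos: [0.4862, 0.1159, 0.0148]
tool_rot: [0.0, -0.037, 0.999, 0.0]
contact_force: [0.4, -0.3, 2.7]
gripper_width: -0.005
grasp_force: 1.7
```

send_rows(
  deltas="0 0 0.001 0; 0 0 0.002 0; 0 0 0.002 0; 0 0 0.002 0",
)

```text
t: 8.2
eef_pos: [0.4862, 0.1159, 0.0128]
tool_rot: [0.0, -0.036, 0.999, 0.0]
contact_force: [0.6, -0.4, 3.9]
gripper_width: -0.001
grasp_force: 2.4
```

send_rows(
  deltas="0 0 0.001 0; 0 0 0.002 0; 0 0 0.002 0; 0 0 0.002 0",
)

```text
t: 8.6
eef_pos: [0.4864, 0.1159, 0.011]
tool_rot: [0.0, -0.037, 0.999, 0.0]
contact_force: [0.7, 0.4, 6.9]
gripper_width: 0.002
grasp_force: 3.0
```

```bash
cat >> h.py <<'E'
def F(n=6):
    f=[]
    for i in range(n):
        o=bot.get_obs(); f.append(o['contact_force'][2]); bot.read_camera('top')
    print('F mean',np.mean(f),np.round(f,2),'z',o['eef_pos'],'grip',o['grasp_force'])
E
python3 -c "
from h import *
F()"
```

```text
F mean 6.202589262512082 [6.86 6.18 6.68 5.54 5.7  6.26] z [0.4863901  0.11593038 0.01098437] grip 2.992035672068596
```

send_rows(
  deltas="0 0 0.001 0; 0 0 0.002 0; 0 0 0.002 0; 0 0 0.002 0",
)

```text
t: 9.3
eef_pos: [0.4866, 0.116, 0.0091]
tool_rot: [0.001, -0.036, 0.999, 0.0]
contact_force: [1.1, -0.9, 7.2]
gripper_width: 0.003
grasp_force: 3.6
```

```bash
python3 -c "
from h import *
F()"
```

```text
F mean 7.358258881775908 [7.17 7.69 6.71 7.21 7.79 7.59] z [0.48658726 0.11596364 0.00913668] grip 3.6331973411142826
```

Leaf 1 is good: about 0.7 N/mm, with first contact at TCP z≈0.0195. Leaf 2 is next.

send_rows(
  deltas="0 0 -0.02 0; 0 -0.005 -0.034 0; 0 -0.035 -0.034 0; 0 -0.065 -0.034 0; 0 -0.07 -0.03 0",
)

```text
t: 10.1
eef_pos: [0.4902, 0.042, 0.0386]
tool_rot: [-0.001, -0.034, 0.999, -0.001]
contact_force: [0.1, 0.1, 0.1]
gripper_width: -0.003
grasp_force: 0.0
```

send_rows(
  deltas="0 0 0.005 0; 0 0 0.015 0; 0 0 0.02 0; 0 0 0.023 0; 0 0 0.023 0",
)

```text
t: 10.6
eef_pos: [0.4903, 0.047, 0.0151]
tool_rot: [-0.001, -0.037, 0.999, 0.0]
contact_force: [-2.1, 1.2, 3.8]
gripper_width: 0.001
grasp_force: 1.7
```

send_rows(
  deltas="0 0 0.002 0; 0 0 0.003 0; 0 0 0.004 0; 0 0 0.004 0; 0 0 0.004 0",
)

```text
t: 11.1
eef_pos: [0.4907, 0.0465, 0.0118]
tool_rot: [-0.0, -0.037, 0.999, 0.0]
contact_force: [-3.6, 2.4, 4.9]
gripper_width: -0.0
grasp_force: 2.9
```

```bash
python3 -c "
from h import *
st();F(4)"
```

```text
11.1 [0.4907 0.0465 0.0118] rack [-0.0575  0.0356] F [-3.62  2.44  4.9 ] -2.2636340695319844e-05
F mean 5.07705107324259 [4.9  5.13 4.62 5.66] z [0.49069182 0.04656234 0.01186319] grip 2.902130037546158
```

Leaf 2 is good as well (5.1 N at 7.7 mm). On to leaf 3.

send_rows(
  deltas="0 0 -0.02 0; 0 -0.005 -0.034 0; 0 -0.035 -0.034 0; 0 -0.065 -0.034 0; 0 -0.071 -0.03 0",
)

```text
t: 11.8
eef_pos: [0.4971, -0.0291, 0.0423]
tool_rot: [0.001, -0.034, 0.999, -0.001]
contact_force: [-0.3, 0.6, 0.0]
gripper_width: 0.003
grasp_force: 0.0
```

send_rows(
  deltas="0 0 0 0; 0 0 0.01 0; 0 0 0.018 0; 0 0 0.02 0; 0 0 0.02 0",
)

```text
t: 12.3
eef_pos: [0.4956, -0.0241, 0.0209]
tool_rot: [-0.001, -0.037, 0.999, 0.0]
contact_force: [-0.1, 0.3, -0.2]
gripper_width: -0.003
grasp_force: 0.0
```

send_rows(
  deltas="0 0 0.002 0; 0 0 0.004 0; 0 0 0.006 0; 0 0 0.006 0; 0 0 0.006 0",
)

```text
t: 12.8
eef_pos: [0.4964, -0.0246, 0.0158]
tool_rot: [0.0, -0.037, 0.999, 0.0]
contact_force: [0.1, 0.4, 1.5]
gripper_width: -0.0
grasp_force: 0.8
```

```bash
python3 -c "
from h import *
st();F(4)"
```

```text
12.8 [ 0.4964 -0.0246  0.0158] rack [-0.0566 -0.0358] F [0.1  0.44 1.46] -0.00027435473983530395
F mean 1.3763106841394483 [1.46 1.93 1.04 1.08] z [ 0.49639358 -0.02469393  0.015859  ] grip 0.7569092384073883
```

send_rows(
  deltas="-0.001 0 0.002 0; -0.001 0 0.004 0; -0.001 0 0.005 0; -0.001 0 0.005 0; -0.001 0 0.005 0",
)

```text
t: 13.5
eef_pos: [0.497, -0.0248, 0.0107]
tool_rot: [-0.0, -0.037, 0.999, 0.0]
contact_force: [-1.4, 0.4, 4.3]
gripper_width: -0.003
grasp_force: 1.9
```

```bash
python3 -c "
from h import *
st();F(4)"
```

```text
13.5 [ 0.497  -0.0248  0.0107] rack [-0.056  -0.0359] F [-1.44  0.38  4.34] -0.0033931246222758727
F mean 3.631860292070442 [4.34 3.49 3.3  3.39] z [ 0.49701938 -0.0247931   0.0107032 ] grip 1.8762872647494078
```

Leaf 3 is soft: about 0.41 N/mm, against about 0.68 for leaves 1 and 2. I'll press it to its stop.

send_rows(
  deltas="0.001 0 0.001 0; 0.001 0 0.002 0; 0.001 0 0.002 0; 0.001 0 0.002 0",
)

```text
t: 14.1
eef_pos: [0.4971, -0.0247, 0.009]
tool_rot: [0.001, -0.037, 0.999, 0.0]
contact_force: [1.8, -0.2, 4.1]
gripper_width: -0.002
grasp_force: 2.2
```

send_rows(
  deltas="0 0 0.0005 0; 0 0 0.001 0; 0 0 0.001 0; 0 0 0.001 0",
)

```text
t: 14.5
eef_pos: [0.4972, -0.0248, 0.0081]
tool_rot: [0.001, -0.037, 0.999, 0.0]
contact_force: [1.9, 1.2, 5.9]
gripper_width: 0.001
grasp_force: 2.8
```

send_rows(
  deltas="0 0 0.0005 0; 0 0 0.001 0; 0 0 0.001 0; 0 0 0.001 0",
)

```text
t: 14.9
eef_pos: [0.4974, -0.0247, 0.0072]
tool_rot: [0.001, -0.037, 0.999, 0.0]
contact_force: [2.0, 0.7, 7.6]
gripper_width: 0.005
grasp_force: 3.6
```

```bash
python3 -c "
from h import *
st();F(4)"
```

```text
14.9 [ 0.4974 -0.0247  0.0072] rack [-0.0556 -0.0359] F [2.01 0.72 7.56] 0.005135501900890899
F mean 7.538558700961994 [7.56 7.76 6.97 7.87] z [ 0.49742666 -0.02474663  0.00723781] grip 3.597689252346754
```

send_rows(
  deltas="0 0 0.0005 0; 0 0 0.001 0; 0 0 0.001 0; 0 0 0.001 0; 0 0 0.001 0",
)

```text
t: 15.6
eef_pos: [0.4975, -0.0247, 0.0064]
tool_rot: [0.001, -0.037, 0.999, 0.0]
contact_force: [1.6, 0.1, 9.6]
gripper_width: 0.002
grasp_force: 4.5
```

```bash
python3 -c "
from h import *
st();F(4)"
```

```text
15.6 [ 0.4975 -0.0247  0.0064] rack [-0.0555 -0.0359] F [1.56 0.13 9.62] 0.001930816448685608
F mean 9.66046704028421 [ 9.62 10.27  9.64  9.11] z [ 0.49756648 -0.02471994  0.00641621] grip 4.4500114023685455
```

The steep rise (about 2.6 N/mm) shows leaf 3 is on its stop, held at about 10 N. Next I lift, go over the levers, and come down behind lever 3.

send_rows(
  deltas="0 0 -0.015 0; 0 0 -0.045 0; 0 0 -0.08 0; 0 0 -0.115 0; 0 0 -0.13 0",
)

```text
t: 16.3
eef_pos: [0.4965, -0.0252, 0.1379]
tool_rot: [0.001, -0.036, 0.999, 0.0]
contact_force: [0.6, 0.1, -0.1]
gripper_width: -0.001
grasp_force: 0.0
```

send_rows(
  deltas="-0.03 0.001 -0.005 0; -0.065 0.001 -0.005 0; -0.1 0.001 -0.005 0; -0.13 0.001 -0.005 0; -0.145 0.001 -0.005 0",
)

```text
t: 16.8
eef_pos: [0.6417, -0.0131, 0.1393]
tool_rot: [-0.001, -0.037, 0.999, -0.0]
contact_force: [-1.2, 0.4, 0.3]
gripper_width: 0.0
grasp_force: 0.0
```

```bash
python3 -c "
from h import *
p,P=look(); st(); print(go(.085,-.035,.072))
for r in bot.landmark_of(p,'knob_3'): print(np.round(r['xyz'],3),np.round(Rz.T@(np.array(r['xyz'][:2])-org),4),r['confidence'])
Q=P.reshape(-1,3); xy=(Q[:,:2]-org)@Rz
c=bot.get_obs()['eef_pos']; m=(abs(xy[:,0]-.088)<.045)&(Q[:,2]>.13)
for a in range(-80,20,8):
  s=m&(xy[:,1]*1e3>=a)&(xy[:,1]*1e3<a+8); print(a+35,s.sum(),Q[s,2].min().round(3) if s.any() else None)
print(c)"
```

```text
16.85 [ 0.6431 -0.0129  0.1393] rack [ 0.0905 -0.034 ] F [2.12 0.53 0.26] 0.0021895848540765994
(array([ 5.5, -0.9, 67.4]), np.float64(0.34))
[ 0.604 -0.018  0.112] [ 0.0514 -0.0365] 0.81
[0.598 0.056 0.112] [0.0497 0.0375] 0.72
[ 0.61  -0.086  0.118] [ 0.0529 -0.105 ] 0.57
-45 4156 0.225
-37 3839 0.215
-29 2796 0.213
-21 2508 0.209
-13 5016 0.173
-5 4573 0.172
3 5288 0.172
11 4248 0.176
19 2127 0.211
27 2769 0.214
35 5007 0.22
43 3322 0.23
51 2378 0.239
[ 0.64122063 -0.01315743  0.1391985 ]
```

send_rows(
  deltas="0.002 -0.001 0.02 0.2; 0.002 -0.001 0.04 0.2; 0.002 -0.001 0.058 0.2; 0.002 -0.001 0.067 0.2; 0.002 -0.001 0.067 0.2",
)

```text
t: 17.4
eef_pos: [0.6366, -0.0146, 0.0721]
tool_rot: [-0.002, -0.035, 0.999, -0.0]
contact_force: [0.2, 0.5, 0.9]
gripper_width: 0.0
grasp_force: 0.0
```

send_rows(
  deltas="0.005 0 0 0; 0.01 0 0 0; 0.015 0 0 0; 0.02 0 0 0; 0.02 0 0 0",
)

```text
t: 17.9
eef_pos: [0.6213, -0.0156, 0.0759]
tool_rot: [0.003, -0.035, 0.999, 0.0]
contact_force: [5.2, -0.4, 2.9]
gripper_width: 0.004
grasp_force: 2.5
```

```bash
python3 -c "
from h import *
st()"
```

```text
17.9 [ 0.6213 -0.0156  0.0759] rack [ 0.0687 -0.0353] F [ 5.17 -0.42  2.85] 0.0037407757776262074
```

Contact with the lever, 5 N. I'll keep sweeping towards the robot.

send_rows(
  deltas="0.005 0 0.001 0; 0.01 0 0.002 0; 0.015 0 0.002 0; 0.02 0 0.002 0; 0.024 0 0.002 0",
)

```text
t: 18.4
eef_pos: [0.5945, -0.0174, 0.0718]
tool_rot: [0.0, -0.035, 0.999, 0.0]
contact_force: [1.9, -0.1, 3.2]
gripper_width: -0.004
grasp_force: 1.6
```

send_rows(
  deltas="0.004 0 0 0; 0.008 0 0 0; 0.012 0 0 0; 0.015 0 0 0; 0.015 0 0 0",
)

```text
t: 18.9
eef_pos: [0.5791, -0.0185, 0.0714]
tool_rot: [-0.001, -0.035, 0.999, 0.0]
contact_force: [2.7, 0.1, -0.6]
gripper_width: 0.004
grasp_force: 0.9
```

```bash
python3 -c "
from h import *
st()"
```

```text
18.9 [ 0.5791 -0.0185  0.0714] rack [ 0.0263 -0.0352] F [ 2.67  0.15 -0.55] 0.0037670243976509346
```

send_rows(
  deltas="0.001 0 0 0; 0.002 0 0 0; 0.003 0 0 0; 0.003 0 0 0",
)

```text
t: 19.3
eef_pos: [0.577, -0.0187, 0.0717]
tool_rot: [0.0, -0.035, 0.999, 0.0]
contact_force: [4.3, 1.3, -0.5]
gripper_width: -0.002
grasp_force: 1.6
```

send_rows(
  deltas="0.001 0 0 0; 0.002 0 0 0; 0.002 0 0 0; 0.002 0 0 0",
)

```text
t: 19.7
eef_pos: [0.5748, -0.0189, 0.0717]
tool_rot: [-0.0, -0.035, 0.999, -0.0]
contact_force: [2.5, -0.2, -0.8]
gripper_width: 0.004
grasp_force: 1.5
```

send_rows(
  deltas="0.001 0 0 0; 0.002 0 0 0; 0.002 0 0 0; 0.002 0 0 0",
)

```text
t: 20.1
eef_pos: [0.5728, -0.019, 0.0717]
tool_rot: [-0.0, -0.035, 0.999, -0.0]
contact_force: [3.6, 0.2, 0.3]
gripper_width: 0.003
grasp_force: 1.5
```

send_rows(
  deltas="0.001 0 0 0; 0.002 0 0 0; 0.002 0 0 0; 0.002 0 0 0",
)

```text
t: 20.5
eef_pos: [0.5724, -0.019, 0.0722]
tool_rot: [0.001, -0.035, 0.999, -0.0]
contact_force: [7.4, 0.1, -0.2]
gripper_width: -0.0
grasp_force: 2.7
```

send_rows(
  deltas="0.001 0 0 0; 0.002 0 0 0; 0.002 0 0 0; 0.002 0 0 0",
)

```text
t: 20.9
eef_pos: [0.572, -0.019, 0.0727]
tool_rot: [0.003, -0.035, 0.999, -0.0]
contact_force: [8.9, 0.6, -1.3]
gripper_width: -0.002
grasp_force: 3.9
```

```bash
python3 -c "
from h import *
st(); p=bot.read_camera('scene')
for r in bot.landmark_of(p,'knob_3'): print(np.round(r['xyz'],3),np.round(Rz.T@(np.array(r['xyz'][:2])-org),4),r['confidence'])
cv2.imwrite('pics/s3.png',cv2.resize(p['img'][100:280,200:440,::-1],None,fx=3.3,fy=3.3,interpolation=cv2.INTER_CUBIC))"
```

```text
20.9 [ 0.572  -0.019   0.0727] rack [ 0.0193 -0.0353] F [ 8.94  0.59 -1.32] -0.001701055974993581
[ 0.607 -0.017  0.113] [ 0.0541 -0.0359] 0.91
[ 0.611 -0.087  0.11 ] [ 0.0534 -0.1059] 0.87
[0.599 0.122 0.111] [0.0559 0.1041] 0.78
[0.601 0.056 0.113] [0.0534 0.0379] 0.62
```

View pics/s3.png

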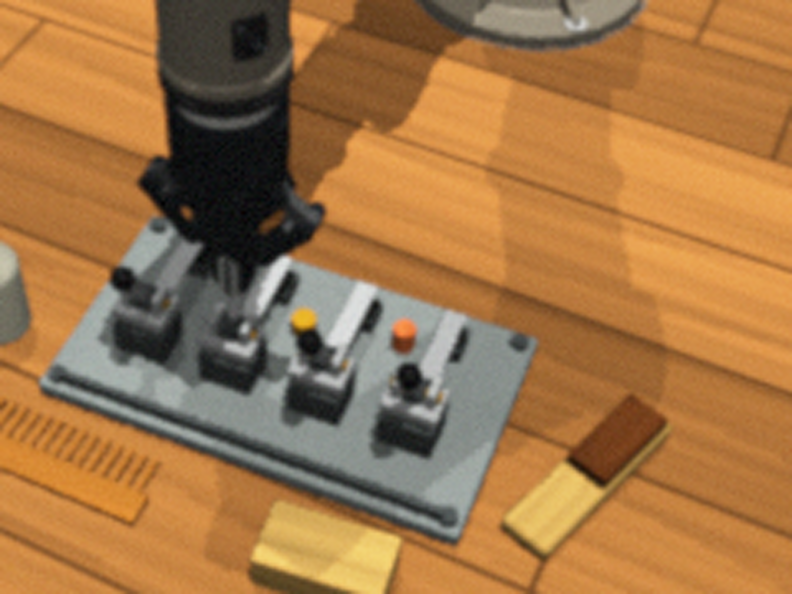

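The lever has hit its open end stop: force rises with no travel. In the picture lever 3 at (230,290) is swung over its leaf, and knobs 1, 2 and 4 are unmoved. I'll back off and lift.

send_rows(
  deltas="-0.01 0 0 0; -0.03 0 0 0; -0.03 0 -0.04 0; -0.03 0 -0.08 0; -0.03 0 -0.12 0",
)

```text
t: 21.5
eef_pos: [0.597, -0.0174, 0.1918]
tool_rot: [-0.003, -0.035, 0.999, -0.0]
contact_force: [1.4, -0.2, 0.4]
gripper_width: -0.004
grasp_force: 0.0
```

send_rows(
  deltas="-0.03 0 -0.02 0; -0.07 0 -0.02 0; -0.07 0 -0.02 0; -0.07 0 -0.02 0; -0.07 0 -0.02 0",
)

```text
t: 22.0
eef_pos: [0.6669, -0.0127, 0.2106]
tool_rot: [-0.002, -0.035, 0.999, -0.0]
contact_force: [-0.4, 0.2, -0.0]
gripper_width: 0.005
grasp_force: 0.0
```

```bash
python3 -c "
from h import *
st(); p,P=look(); Q=P.reshape(-1,3); xy=(Q[:,:2]-org)@Rz
for y in ys:
  m=(abs(xy[:,1]-y)<.012)&(Q[:,2]>.105)&(Q[:,2]<.13)&(abs(xy[:,0]-.02)<.06); print(y,m.sum(),np.median(xy[m,0]) if m.any() else None)
p=bot.read_camera('scene'); cv2.imwrite('pics/s4.png',cv2.resize(p['img'][100:280,150:440,::-1],None,fx=2.7,fy=2.7))"
```

```text
22.0 [ 0.6669 -0.0127  0.2106] rack [ 0.1144 -0.0354] F [-0.44  0.25 -0.04] 0.004719622281848963
0.105 433 0.052292794730632766
0.035 394 0.051673525687331974
-0.035 466 0.0006162857807518012
-0.105 389 0.05090178827575597
```

View pics/s4.png

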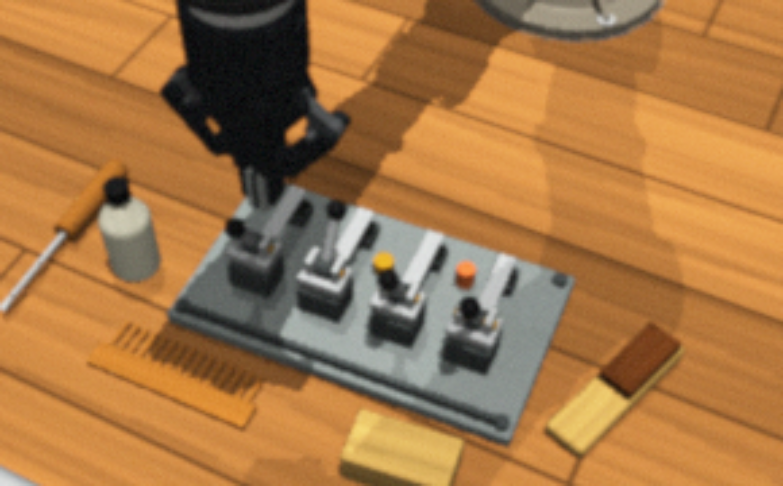

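Knob 3 is at bar x≈0 mm (fully open, at (335,210)). The other three are at about 51 mm (closed), and the bystanders are in place.

```bash
python3 -c "
from station import bot
print(bot.hand_in())"
```

```text
the job is handed in; nothing more can be done
None
```

I found leaf 3 (third from left) to be the soft one, pressed it to its stop at about 10 N, then threw only its lever fully open; leaf 4 I never pressed, as leaves 1 and 2 had already felt clearly stiffer. The job is handed in, but no verdict came back.

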